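# Sort the microscope optics and the specimen after the practical

## Task

Tidy the lab bench: stand the two steel objectives in the blue tray, the two black eyepieces in the green tray and the amber specimen jar in the yellow tray, each upright on the floor of a bay of its own. Set them down gently rather than letting them fall, and leave the petri dish and the flask where they are.

Things in the scene. Friction and masses are not known exactly. Their poses are not given: they have to be found in the camera images.
- objective_red: microscope objective: bright steel, standing upright, narrow lens end up, with a red band round its upper part, seen from the side and from above. 60 mm tall: foot 25 mm across, body 28 mm across from 5 to 46 mm height, then tapering to 16 mm at the top. About 80 to 150 g. Origin: centre of its foot; z is its axis, up. Grip it round the body about 38 mm above its foot.
- objective_white: microscope objective: bright steel, standing upright, narrow lens end up, with a white band round its upper part, seen from the side and from above. 60 mm tall: foot 25 mm across, body 28 mm across from 5 to 46 mm height, then tapering to 16 mm at the top. About 80 to 150 g. Origin: centre of its foot; z is its axis, up. Grip it round the body about 38 mm above its foot.
- eyepiece_plain: microscope eyepiece: black, all black without any coloured band, standing upright on a round aluminium barrel. 64 mm tall: barrel 30 mm across from 0 to 28 mm height, black head 36 mm across above that. About 60 to 130 g. Origin: centre of its foot; z is its axis, up. Grip it round the black head about 46 mm above its foot.
- eyepiece_orange: microscope eyepiece: black, with an orange band round the head and an orange ring on its top, standing upright on a round aluminium barrel. 64 mm tall: barrel 30 mm across from 0 to 28 mm height, black head 36 mm across above that. About 60 to 130 g. Origin: centre of its foot; z is its axis, up. Grip it round the black head about 46 mm above its foot.
- specimen_jar: closed specimen jar: amber glass with a plain paper label and a white lid, standing upright. A plain cylinder 40 mm across and 66 mm tall (lid from 48 mm up). About 70 to 140 g. Origin: centre of its foot; z is its axis, up. Grip it about 46 mm above its foot.
- tray_blue: blue plastic sorting tray fixed to the bench, 136 mm long (its y) by 70 mm wide (its x), walls 4 mm thick and 16 mm high, floor 3 mm thick. A 4 mm wall across the middle, as high as the others, makes two square bays of about 62 mm, centred at y = +33 and -33 mm in its frame. Origin: centre of its underside; z up. Its yaw is small (within 0.2 rad). For the objectives.
- tray_green: green plastic sorting tray fixed to the bench, 136 mm long (its y) by 70 mm wide (its x), walls 4 mm thick and 16 mm high, floor 3 mm thick. A 4 mm wall across the middle, as high as the others, makes two square bays of about 62 mm, centred at y = +33 and -33 mm in its frame. Origin: centre of its underside; z up. Its yaw is small (within 0.2 rad). For the eyepieces.
- tray_yellow: yellow plastic sorting tray fixed to the bench, 136 mm long (its y) by 70 mm wide (its x), walls 4 mm thick and 16 mm high, floor 3 mm thick. A 4 mm wall across the middle, as high as the others, makes two square bays of about 62 mm, centred at y = +33 and -33 mm in its frame. Origin: centre of its underside; z up. Its yaw is small (within 0.2 rad). For the specimen jar (either bay).
- petri_dish: bystander: closed clear petri dish with amber culture, lying flat beyond the trays, 90 mm across, 15 mm high, loose. Origin: centre of its underside. Leave it alone.
- flask: bystander: conical glass flask standing beyond the trays, 72 mm across at the foot, 110 mm tall, loose. Origin: centre of its underside. Leave it alone.
There are look-alikes about, which are no part of the job. Leave any turquoise look-alike of the objective_red alone.

How it is judged (in metres and radians):
At the end, for the whole second after the job is handed in: Objectives in the blue tray, eyepieces in the green, jar in the yellow: centre inside the walls, foot on the tray floor (under 7 mm above the bench), within 0.12 rad of upright, at rest, two of a kind in different bays; petri dish and flask within 20 mm of their start (x of objective_red in the frame of tray_blue between -0.031 and 0.031 m and y of objective_red in the frame of tray_blue between -0.064 and 0.064 m and z of each of objective_red, objective_white in the frame of tray_blue below 0.007 m and angle between each of objective_red, objective_white, eyepiece_plain, eyepiece_orange, specimen_jar's own z axis and vertical below 0.12 rad and linear speed of each of objective_red, objective_white, eyepiece_plain, eyepiece_orange, specimen_jar below 0.02 m/s and angular speed of each of objective_red, objective_white, eyepiece_plain, eyepiece_orange, specimen_jar below 0.2 rad/s and x of objective_white in the frame of tray_blue between -0.031 and 0.031 m and y of objective_white in the frame of tray_blue between -0.064 and 0.064 m and x of eyepiece_plain in the frame of tray_green between -0.031 and 0.031 m and y of eyepiece_plain in the frame of tray_green between -0.064 and 0.064 m and z of each of eyepiece_plain, eyepiece_orange in the frame of tray_green below 0.007 m and x of eyepiece_orange in the frame of tray_green between -0.031 and 0.031 m and y of eyepiece_orange in the frame of tray_green between -0.064 and 0.064 m and x of specimen_jar in the frame of tray_yellow between -0.031 and 0.031 m and y of specimen_jar in the frame of tray_yellow between -0.064 and 0.064 m and z of specimen_jar in the frame of tray_yellow below 0.007 m and ((y of objective_red in the frame of tray_blue above 0.005 m and y of objective_white in the frame of tray_blue below -0.005 m) or (y of objective_white in the frame of tray_blue above 0.005 m and y of objective_red in the frame of tray_blue below -0.005 m)) and ((y of eyepiece_plain in the frame of tray_green above 0.005 m and y of eyepiece_orange in the frame of tray_green below -0.005 m) or (y of eyepiece_orange in the frame of tray_green above 0.005 m and y of eyepiece_plain in the frame of tray_green below -0.005 m)) and distance of each of petri_dish, flask from where it was at the start of the episode below 0.02 m); the robot touches nothing.
It fails at once if one of the five sorted things falls freely (over 0.7 m/s, a fall of about 25 mm) or is thrown ((linear speed of objective_red above 0.7 m/s and contact force between objective_red and the fingers below 0.05 N) or (linear speed of objective_white above 0.7 m/s and contact force between objective_white and the fingers below 0.05 N) or (linear speed of eyepiece_plain above 0.7 m/s and contact force between eyepiece_plain and the fingers below 0.05 N) or (linear speed of eyepiece_orange above 0.7 m/s and contact force between eyepiece_orange and the fingers below 0.05 N) or (linear speed of specimen_jar above 0.7 m/s and contact force between specimen_jar and the fingers below 0.05 N)).
It fails at once if the petri dish is pushed more than 20 mm or lifted (distance of petri_dish from where it was at the start of the episode above 0.02 m).
It fails at once if the flask is pushed more than 20 mm or lifted (distance of flask from where it was at the start of the episode above 0.02 m).
It also fails if it takes over 115 s, if anything falls off the work surface, if the arm or the gripper's body presses on something with over 40 N, if the wrist force passes 120 N, or if a joint passes its speed limit or range.

## Robot

A 6-joint arm with a two-finger parallel gripper is mounted at the origin on the work surface. World frame = base frame: x ahead of the robot, y to its left, z up, the work surface at z = 0. Lengths are in mm, angles in rad, forces in N, time in s.
With the tool pointing down it reaches from about 400 to 925 mm from the base axis. Payload 12.5 kg.
Tool frame: the origin (TCP) lies midway between the tips of the shut fingers; the grasp point (between the pads) lies 19 mm behind it; z points along the fingers, y is the line along which they close (so a half turn about z gives the same grasp; the last joint's range is limited). The gripper opens to 95 mm and grips with 3 to 60 N. Pads are 20 mm wide; open, the fingers measure 119 mm over their backs; the gripper's body (75 mm by 180 mm) begins 59 mm behind the grasp point.
Start: joints at [-1.321, 0.491, 1.559, -0, 1.092, -0.106], TCP at [217.736, -585.865, 214.661] pointing down, gripper open.
Joint ranges: [-3.1, 3.1], [-0.84, 2.19], [0.05, 2.79], [-1.13, 4.28], [0.06, 2.93], [-2.69, 2.69]. Speed limits (rad/s): [2.22, 2.22, 2.79, 3.14, 3.14, 3.14].

## Interface

Orientations are given as [roll, pitch, yaw] about the fixed x, y, z axes, in that order (R = Rz(yaw) Ry(pitch) Rx(roll)).
In Python, from cell import state, read_camera, camera_info, env gives the robot as it stands.
- The arm moves only by the tool move_arm, never from a script. Its argument "commands" is a list of rows, each a list of 3 entries, a list of its own where there are three numbers: the shift along the world's x, y, z in cm, then the turn, a rotation vector about the world's x, y, z in degrees, then the opening, from 0 (shut) to 1 (fully open). A call has 1 to 10 rows; each row shifts and turns the commanded pose from where the row before left it; what a row does not reach is not made up. A row lasts 1/10 s, in which the tool goes at most 50 mm and 8.59 degrees, less where a joint would pass 70% of its speed; a pose out of reach is approached as far as the arm can. A call with a gripper value outside its range is refused whole. The fingers move at their own pace and stop on an object; the grip force is fixed at half the most. Time passes only in rows, so rows that do not move let the fingers close. It gives the time, the measured TCP pose, the force, the opening and the grip force at its end, in the units of the state.
- state(): the state, without advancing time (a new reading comes with each control period).
- read_camera(name): name is "scene" or "side" or "wrist"; returns the picture (420x560x3 uint8, blue, green, red); there is no depth.
- camera_info(name): a dict with "K" (3x3 intrinsics, pixels), "k1" (the pictures are not rectified: a ray, as slopes to the right and down, at radius r is drawn at 1 + k1 r^2 times it, then the intrinsics apply), "cam_to_world" (4x4, takes a point from camera to world coordinates). Camera axes: x right, y down, z forward; pixel columns grow to the right and rows downward; lengths in mm; the calibration is good to about 2 mm. A picture is of the moment at which its call begins: read the wrist's pose just before it. camera_info takes no time and is no camera call; for the wrist camera it gives the pose at the moment of the call.
- env.job_done(): hands the job in; it is judged then, once.
The state is a dict: "t": time; "joints": joint angles; "qvel": joint speeds; "tau": joint torques, N m; "eef_pos": TCP position; "tcp_rot": TCP orientation; "ft_force": force on the tool from outside, world axes, zero at the start; "moment": the same for the moment, N m; "opening": opening from 0.0 (shut) to 1.0 (fully open); "grip_force": force on a finger pad.
Only numpy, scipy, OpenCV 4.12 (cv2) and the standard library are available. Lean on these libraries where they do the work, as an engineer would, in place of code of your own. Each camera call takes 0.05 s, during which the arm holds its last target. There are 200 camera calls.

## Working session

There is one attempt and no reset: what is moved stays moved. The work goes in short steps, Python scripts to look and compute and a tool call to move; the robot and the scene stay as the last step left them, time stands still between calls to the robot, and variables do not carry over. Pictures are saved under pics/ and viewed, at most 14 in all, crops included, and the job is handed in when it is done.

Besides the shell and the picture viewer there is one more tool, called after ">>>" as name([rows], argument=value, ...), one row to a line, values as JSON. move_arm: Moves the arm, as the interface text tells. Its arguments: {"type":"object","properties":{"commands":{"type":"array"}},"required":["commands"]}

```bash
mkdir -p pics; ls; cat > h.py <<'E'
import numpy as np, cv2
from cell import state, read_camera, camera_info, env
def ray(ci,u,v):
    K=np.array(ci["K"],float);k=ci["k1"];T=np.array(ci["cam_to_world"],float)
    d=np.array([(u-K[0,2])/K[0,0],(v-K[1,2])/K[1,1]]);s=d.copy()
    for _ in range(20): s=d/(1+k*(s@s))
    return T[:3,3],T[:3,:3]@np.array([s[0],s[1],1])
def onz(ci,u,v,z):
    o,r=ray(ci,u,v);return o+r*(z-o[2])/r[2]
def proj(ci,p):
    K=np.array(ci["K"],float);k=ci["k1"];T=np.array(ci["cam_to_world"],float)
    q=T[:3,:3].T@(np.array(p,float)-T[:3,3]);s=q[:2]/q[2];s=s*(1+k*(s@s))
    return K[:2,:2]@s+K[:2,2]
E
python3 - <<'E'
from h import *
for n in("scene","side","wrist"):
    cv2.imwrite(f"pics/{n}0.png",read_camera(n));ci=camera_info(n)
    print(n,np.round(ci["K"],1).tolist(),ci["k1"],np.round(ci["cam_to_world"],3).tolist())
print(state())
E
```

```text
pics
scene [[379.9, 0.0, 276.6], [0.0, 379.9, 206.3], [0.0, 0.0, 1.0]] -0.06563763680803986 [[0.226, 0.514, -0.827, 1321.176], [0.974, -0.13, 0.185, -170.948], [-0.013, -0.848, -0.531, 511.03], [0.0, 0.0, 0.0, 1.0]]
side [[476.5, 0.0, 272.7], [0.0, 476.5, 205.2], [0.0, 0.0, 1.0]] -0.015293868067793046 [[-0.791, -0.443, 0.423, 103.538], [-0.612, 0.577, -0.541, 590.182], [-0.005, -0.687, -0.727, 834.003], [0.0, 0.0, 0.0, 1.0]]
wrist [[312.5, 0.0, 286.1], [0.0, 312.5, 212.8], [0.0, 0.0, 1.0]] -0.06268634813773487 [[0.348, -0.911, -0.22, 278.368], [-0.938, -0.338, -0.081, -562.286], [-0.0, 0.235, -0.972, 382.848], [0.0, 0.0, 0.0, 1.0]]
{'t': 0.15, 'joints': array([-1.32059185e+00,  4.91400491e-01,  1.55930712e+00,  2.77591929e-05,
        1.09168415e+00, -1.05573165e-01]), 'qvel': array([-0.00077365, -0.00273133, -0.00255993,  0.00167382, -0.000405  ,
        0.00083541]), 'tau': array([ 2.63017530e-03, -6.12894344e+01, -2.58278382e+01,  6.93187583e-02,
        4.73411672e-02, -7.96809309e-05]), 'eef_pos': array([ 217.70037718, -585.67717659,  214.20958997]), 'tcp_rot': array([-3.14080059e+00, -1.08693856e-04,  3.55764794e-01]), 'ft_force': array([ 0.42002134,  0.13358139, -0.61185497]), 'moment': array([ 0.03526712, -0.00922793, -0.0393961 ]), 'grip_force': 0.0, 'opening': 1.0006850537888599}
```

View pics/scene0.png

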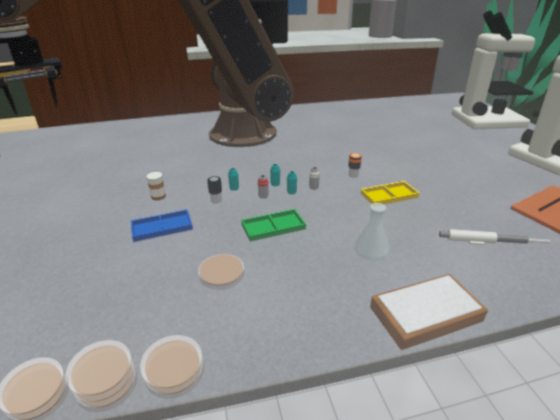

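View pics/side0.png

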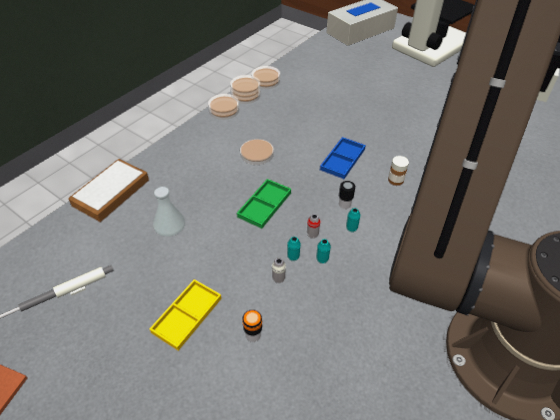

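The scene view shows three trays: blue (162,225), green (273,224) and yellow (390,193).

Candidates in the scene view, with side-view pixels where they help:
- **Jar:** (156,186).
- **Black eyepiece:** plain (214,185).
- **Objectives:** red band (263,186), side (314,225). White band (314,178), side (279,268).
- **Turquoise look-alikes:** (234,179), (275,175) and (292,182). I leave these alone.
- **Orange-banded eyepiece:** (355,161), side (252,321).

Next is a close crop and coarse measurements.

```bash
python3 - <<'E'
from h import *
A=cv2.imread("pics/scene0.png");B=cv2.imread("pics/side0.png")
a=cv2.resize(A[145:215,140:370],None,fx=3.4,fy=3.4,interpolation=cv2.INTER_CUBIC)
b=cv2.resize(B[150:340,230:415],None,fx=1.9,fy=1.9,interpolation=cv2.INTER_CUBIC)
c=np.zeros((a.shape[0]+b.shape[0],max(a.shape[1],b.shape[1]),3),np.uint8);c[:a.shape[0],:a.shape[1]]=a;c[a.shape[0]:,:b.shape[1]]=b
print(c.shape);cv2.imwrite("pics/crop1.png",c)
cs,cd=camera_info("scene"),camera_info("side")
def tri(p,q):
    o1,r1=ray(cs,*p);o2,r2=ray(cd,*q);M=np.stack([r1,-r2],1);s=np.linalg.lstsq(M,o2-o1,rcond=None)[0]
    x,y=o1+s[0]*r1,o2+s[1]*r2;return np.round((x+y)/2,1),round(np.linalg.norm(x-y),1)
P=dict(jar=((155.5,178),(399.5,162)),plain=((214,180),(348,184)),red=((263,180),(314,217)),white=((314.5,170.5),(279,261)),orange=((355,155),(252.5,316.5)),t1=((233.5,170.5),(353.5,210)),t2=((275.5,166),(323,242)),t3=((292,173.5),(293.5,239)),flask=((378,208),(162,191)))
for n,(p,q) in P.items(): print(n,*tri(p,q))
print('petri',onz(cs,221.5,269,15),onz(cd,257,149,15), 'flaskfoot',onz(cs,373,243,5))
for img,ci in((A,cs),(B,cd)):
    H=cv2.cvtColor(img,cv2.COLOR_BGR2HSV)
    for n,(lo,hi) in dict(blue=(105,125),green=(50,75),yellow=(24,34)).items():
        m=cv2.inRange(H,(lo,140,60),(hi,255,255));N,L,S,C=cv2.connectedComponentsWithStats(m)
        i=1+S[1:,4].argmax();cn=max(cv2.findContours((L==i).astype(np.uint8),0,cv2.CHAIN_APPROX_NONE)[0],key=len)[:,0]
        # outer hull onto z=16
        w=np.array([onz(ci,u,v,16)[:2] for u,v in cn],np.float32);(x,y),(ww,hh),an=cv2.minAreaRect(w)
        print(n,S[i].tolist(),"ctr",round(x,1),round(y,1),"size",round(ww),round(hh),round(an,1))
E
```

```text
(599, 782, 3)
jar [ 398.2 -288.    57.6] 4.6
plain [ 455.9 -140.7   61.7] 5.6
red [466.  -16.7  50. ] 5.7
white [453.4 126.9  52.7] 4.5
orange [410.7 261.5  63.6] 2.4
t1 [405.2 -83.9  55.9] 3.7
t2 [408.3  31.8  55.7] 1.2
t3 [462.2  63.3  55.7] 2.2
flask [744.4 163.4 106. ] 4.1
petri [ 746.6415369  -154.50400283   15.        ] [ 739.35017547 -155.94599784   15.        ] flaskfoot [730.1049751  175.03966875   5.        ]
blue [132, 211, 59, 28, 911] ctr 558.0 -275.3 size 78 131 7.8
green [243, 213, 62, 24, 764] ctr 615.4 -22.1 size 67 133 5.8
yellow [362, 181, 57, 22, 806] ctr 554.2 303.9 size 83 142 5.0
blue [320, 137, 45, 42, 1040] ctr 541.8 -267.3 size 73 148 7.5
green [237, 179, 54, 49, 1345] ctr 602.3 -14.5 size 74 143 6.5
yellow [150, 280, 71, 70, 2365] ctr 537.7 312.0 size 75 138 5.2
```

View pics/crop1.png

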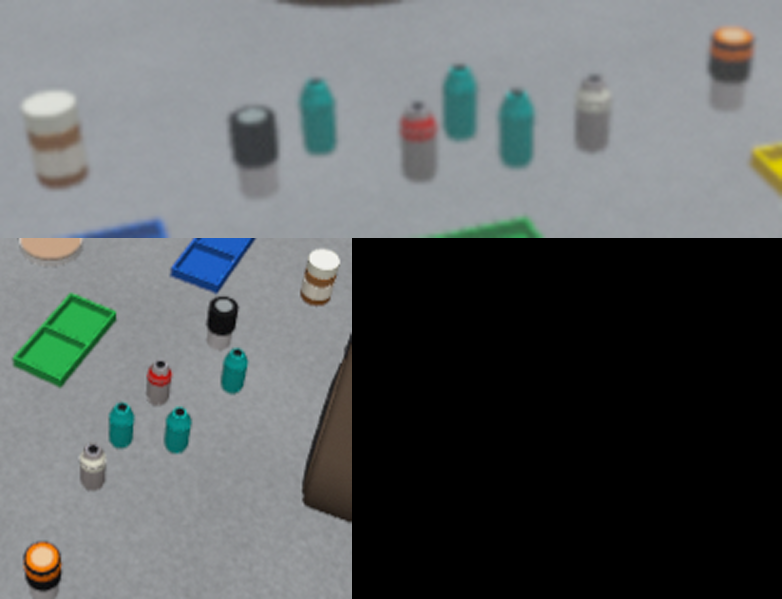

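The crop confirms the choice. The red-banded and white-banded steel objectives and both eyepieces stand out clearly, and the three turquoise pieces are decoys. I'm moving above the jar for a wrist measurement.

>>> move_arm([
  [[2,3.3,0],[0,0,-5],1],
  [[2,3.3,0],[0,0,-5],1],
  [[2,3.3,0],[0,0,-4.6],1],
  [[2,3.3,0],[0,0,0],1],
  [[2,3.3,0],[0,0,0],1],
  [[2,3.3,0],[0,0,0],1],
  [[2,3.3,0],[0,0,0],1],
  [[2,3.3,0],[0,0,0],1],
  [[2,3.3,0],[0,0,0],1],
  [[0,0,0],[0,0,0],1],
])

```text
t: 1.15
eef_pos: [399.1, -285.7, 214.7]
tcp_rot: [-3.141, -0.0, 0.104]
ft_force: [-1.4, -0.8, -0.4]
opening: 1.002
grip_force: 0.0
```

```bash
python3 - <<'E'
from h import *
s=state();print(s["t"],s["eef_pos"],s["tcp_rot"],s["joints"])
I=read_camera("wrist");cv2.imwrite("pics/w1.png",I);ci=camera_info("wrist")
print(np.round(ci["cam_to_world"],3).tolist(),proj(ci,[398,-288,66]),proj(ci,s["eef_pos"]))
E
```

```text
1.15 [ 399.05651973 -285.71993739  214.70720015] [-3.14097357e+00 -5.98381096e-05  1.04422979e-01] [-7.56305241e-01  3.01136285e-01  1.87884524e+00  5.47256527e-04
  9.62041651e-01  7.09755046e-01]
[[0.103, -0.967, -0.233, 462.879], [-0.995, -0.1, -0.025, -279.79], [0.001, 0.235, -0.972, 383.339], [0.0, 0.0, 0.0, 1.0]] [287.28969552 202.30008444] [284.66825255 252.48364721]
```

View pics/w1.png

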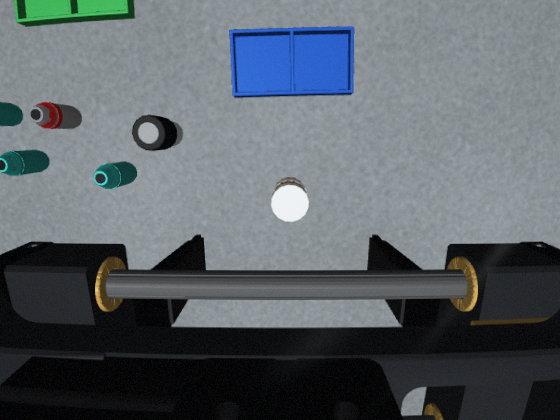

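The wrist view shows the jar lid at (290,203), the blue tray at (292,62), the plain eyepiece's top at (149,132) and the red objective's lens at (37,115). Next I locate the jar and the blue tray.

```bash
cat >> h.py <<'E'
def blob(m,ci,z,near=None):
    N,L,S,C=cv2.connectedComponentsWithStats(m.astype(np.uint8));i=1+S[1:,4].argmax()
    if near is not None:
        ok=[j for j in range(1,N) if S[j,4]>15]; i=min(ok,key=lambda j:np.hypot(*(C[j]-near)))
    cn=max(cv2.findContours((L==i).astype(np.uint8),0,cv2.CHAIN_APPROX_NONE)[0],key=len)[:,0]
    w=np.array([onz(ci,u,v,z)[:2] for u,v in cn],np.float32);(x,y),d,a=cv2.minAreaRect(w)
    return C[i].round(1),S[i,4],"xy",round(x,1),round(y,1),"size",np.round(d,1),"ang",round(a,1)
TR=dict(blue=(105,125),green=(50,75),yellow=(22,34))
def tray(I,ci,n):
    H=cv2.cvtColor(I,cv2.COLOR_BGR2HSV);lo,hi=TR[n];return blob(cv2.inRange(H,(lo,140,60),(hi,255,255)),ci,16)
E
python3 - <<'E'
from h import *
I=cv2.imread("pics/w1.png");ci=camera_info("wrist")
print("jar",blob(cv2.inRange(I,(200,200,200),(255,255,255)),ci,66,(290,203)))
print("blue",tray(I,ci,"blue"))
# other tops
for n,p,z in(("plain",(149,132),64),("red",(36,115),60)): print(n,onz(ci,*p,z))
E
```

```text
jar (array([289.6, 202.9]), np.int32(1067), 'xy', 397.2, -290.4, 'size', array([37.9, 37.8]), 'ang', 51.1)
blue (array([291.8,  61.1]), np.int32(8238), 'xy', 545.1, -277.8, 'size', array([ 70.6, 134.7]), 'ang', 7.4)
plain [ 455.1287921  -142.28112807   64.        ]
red [462.42999912 -18.86491273  60.        ]
```

>>> move_arm([
  [[-0.2,-0.5,-3.6],[0,0,0],1],
  [[0,0,-3.6],[0,0,0],1],
  [[0,0,-3.6],[0,0,0],1],
  [[0,0,-3.6],[0,0,0],1],
  [[0,0,-3.0],[0,0,0],1],
  [[0,0,-1.4],[0,0,0],1],
  [[0,0,0],[0,0,0],0.3],
  [[0,0,0],[0,0,0],0.3],
  [[0,0,0],[0,0,0],0.3],
  [[0,0,0],[0,0,0],0.3],
])

```text
t: 2.2
eef_pos: [396.0, -294.3, 27.6]
tcp_rot: [3.14, -0.001, 0.101]
ft_force: [-0.6, 0.4, -0.3]
opening: 0.72
grip_force: 0.0
```

>>> move_arm([
  [[0,0,0],[0,0,0],0.3],
  [[0,0,0],[0,0,0],0.3],
  [[0,0,0],[0,0,0],0.3],
  [[0,0,0],[0,0,0],0.3],
  [[0,0,0],[0,0,0],0.3],
  [[0,0,0],[0,0,0],0.3],
])

```text
t: 2.8
eef_pos: [395.6, -293.6, 26.8]
tcp_rot: [-3.141, 0.0, 0.101]
ft_force: [-1.1, 2.5, 6.1]
opening: 0.417
grip_force: 30.0
```

>>> move_arm([
  [[0,0,2.0],[0,0,0],0.3],
  [[0,0,4],[0,0,0],0.3],
  [[0,0,4],[0,0,0],0.3],
  [[1.5,2,0],[0,0,0],0.3],
  [[1.5,3.5,0],[0,0,0],0.3],
  [[1.5,3.5,0],[0,0,0],0.3],
  [[1.5,3.5,0],[0,0,0],0.3],
  [[1.5,3.5,0],[0,0,0],0.3],
  [[1.5,3.5,0],[0,0,0],0.3],
  [[1.5,3.5,0],[0,0,0],0.3],
])

```text
t: 3.8
eef_pos: [501.2, -62.4, 126.5]
tcp_rot: [3.141, -0.0, 0.101]
ft_force: [-0.3, -1.0, -1.2]
opening: 0.419
grip_force: 30.0
```

>>> move_arm([
  [[0,3.5,0],[0,0,0],0.3],
  [[0,3.5,0],[0,0,0],0.3],
  [[0,3.5,0],[0,0,0],0.3],
  [[0,3.5,0],[0,0,0],0.3],
  [[0,3.5,0],[0,0,0],0.3],
  [[0,3.5,0],[0,0,0],0.3],
  [[0,3.5,0],[0,0,0],0.3],
  [[0,3.5,0],[0,0,0],0.3],
  [[0,3,0],[0,0,0],0.3],
  [[0,0,0],[0,0,0],0.3],
])

```text
t: 4.8
eef_pos: [500.6, 249.0, 126.3]
tcp_rot: [-3.141, -0.0, 0.104]
ft_force: [-0.5, -1.1, -1.6]
opening: 0.414
grip_force: 30.0
```

```bash
python3 - <<'E'
from h import *
s=state();print(s["t"],s["eef_pos"],s["tcp_rot"],s["opening"],s["grip_force"])
ci=camera_info("wrist");I=read_camera("wrist");cv2.imwrite("pics/w2.png",I)
print(tray(I,ci,"yellow"))
E
```

```text
4.8 [500.56815398 248.99241092 126.3328379 ] [-3.14132009e+00 -4.98929530e-04  1.03985113e-01] 0.4139571221779015 30.000034421682358
(array([231.8, 158.2]), np.int32(10202), 'xy', 542.6, 309.5, 'size', array([ 69.1, 134.2]), 'ang', 5.1)
```

View pics/w2.png

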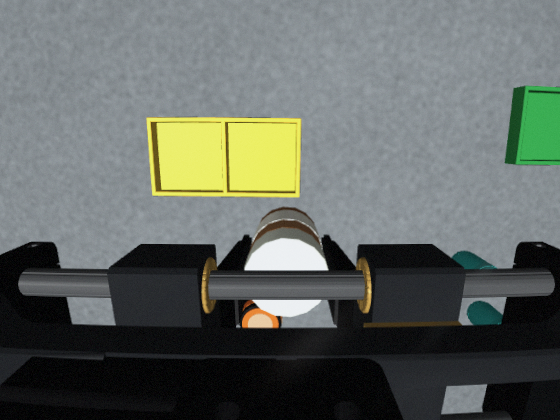

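The wrist view shows the yellow tray at (228,157), its measured size is right, and the jar is held upright. I'm placing it in the -y bay.

>>> move_arm([
  [[1.5,1,0],[0,0,0],0.3],
  [[1.5,1,0],[0,0,0],0.3],
  [[1.5,1,0],[0,0,0],0.3],
  [[0,0,-2],[0,0,0],0.3],
  [[0,0,-3],[0,0,0],0.3],
  [[0,0,-2.5],[0,0,0],0.3],
  [[0,0,-1],[0,0,0],0.3],
  [[0,0,-0.5],[0,0,0],0.3],
  [[0,0,-0.3],[0,0,0],0.3],
  [[0,0,0],[0,0,0],0.3],
])

```text
t: 5.85
eef_pos: [546.1, 276.1, 34.3]
tcp_rot: [-3.141, -0.001, 0.101]
ft_force: [0.5, 0.4, -1.7]
opening: 0.414
grip_force: 30.0
```

>>> move_arm([
  [[0,0,-0.15],[0,0,0],0.3],
  [[0,0,-0.1],[0,0,0],0.3],
  [[0,0,-0.1],[0,0,0],0.3],
  [[0,0,0],[0,0,0],0.3],
  [[0,0,0],[0,0,0],0.3],
])

```text
t: 6.35
eef_pos: [545.8, 276.2, 30.2]
tcp_rot: [3.142, -0.0, 0.101]
ft_force: [0.1, 0.4, 0.2]
opening: 0.417
grip_force: 30.0
```

>>> move_arm([
  [[0,0,0],[0,0,0],0.75],
  [[0,0,0],[0,0,0],0.75],
  [[0,0,0],[0,0,0],0.75],
  [[0,0,0],[0,0,0],0.75],
  [[0,0,2],[0,0,0],0.75],
  [[0,0,4],[0,0,0],0.75],
  [[0,0,4],[0,0,0],0.75],
  [[-4,-0.5,3],[0,0,0],0.75],
  [[-4,-0.5,3],[0,0,0],0.75],
  [[-4,-0.5,2.4],[0,0,0],0.75],
])

```text
t: 7.35
eef_pos: [424.8, 260.9, 215.3]
tcp_rot: [-3.141, -0.001, 0.101]
ft_force: [-0.0, 0.9, 0.7]
opening: 0.75
grip_force: 0.0
```

>>> move_arm([
  [[-1.5,0,0],[0,0,0],0.75],
  [[0,0,0],[0,0,0],0.75],
  [[0,0,0],[0,0,0],0.75],
  [[0,0,0],[0,0,0],0.75],
])

```text
t: 7.75
eef_pos: [412.2, 261.3, 212.9]
tcp_rot: [3.141, 0.001, 0.101]
ft_force: [-0.0, -0.6, 0.2]
opening: 0.75
grip_force: 0.0
```

```bash
python3 - <<'E'
from h import *
s=state();print(s["t"],s["eef_pos"],s["tcp_rot"],s["opening"],s["grip_force"])
ci=camera_info("wrist");I=read_camera("wrist");cv2.imwrite("pics/w3.png",I)
print(tray(I,ci,"yellow"),tray(I,ci,"green"))
print(proj(ci,[411,261,64]))
H=cv2.cvtColor(I,cv2.COLOR_BGR2HSV);m=cv2.inRange(H,(5,60,120),(22,255,255))
print("orange",blob(m,ci,64,proj(ci,[411,261,64])))
print("jar",blob(cv2.inRange(I,(200,200,200),(255,255,255)),ci,69,proj(ci,[545,276,69])))
E
```

```text
7.75 [412.17822525 261.26478174 212.94009785] [3.14113171e+00 9.37237805e-04 1.00564105e-01] 0.7496861307292433 0.0
(array([247.6,  75.9]), np.int32(6218), 'xy', 541.4, 309.5, 'size', array([ 70.3, 134.5]), 'ang', 5.2) (array([522.2,  51.6]), np.int32(4654), 'xy', 602.8, 9.7, 'size', array([70.9, 95.6]), 'ang', 6.7)
[286.75357637 202.71611636]
orange (array([285.2, 202.2]), np.int32(710), 'xy', 411.4, 262.9, 'size', array([29.6, 31.2]), 'ang', 5.7)
jar (array([284.4,  59.5]), np.int32(1405), 'xy', 547.3, 277.0, 'size', array([37.3, 38. ]), 'ang', 49.6)
```

View pics/w3.png

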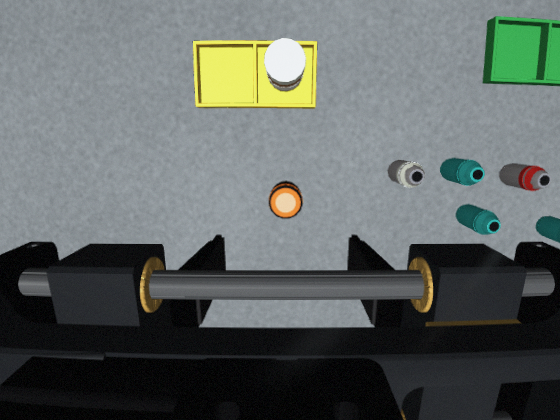

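The jar stands upright in the yellow tray at (284,60). The orange eyepiece is at (286,202), which gives (411,263) in the world. I'm grasping it.

>>> move_arm([
  [[0.1,0.2,-3.6],[0,0,0],0.75],
  [[0,0,-3.6],[0,0,0],0.75],
  [[0,0,-3.6],[0,0,0],0.75],
  [[0,0,-3.6],[0,0,0],0.75],
  [[0,0,-3.0],[0,0,0],0.75],
  [[0,0,-1.3],[0,0,0],0.75],
  [[0,0,0],[0,0,0],0.75],
  [[0,0,0],[0,0,0],0.3],
  [[0,0,0],[0,0,0],0.3],
  [[0,0,0],[0,0,0],0.3],
])

```text
t: 8.8
eef_pos: [412.6, 263.4, 27.6]
tcp_rot: [-3.141, -0.001, 0.101]
ft_force: [0.1, 0.8, -0.1]
opening: 0.556
grip_force: 0.0
```

>>> move_arm([
  [[0,0,0],[0,0,0],0.3],
  [[0,0,0],[0,0,0],0.3],
  [[0,0,0],[0,0,0],0.3],
  [[0,0,0],[0,0,0],0.3],
  [[0,0,0],[0,0,0],0.3],
])

```text
t: 9.3
eef_pos: [412.3, 263.3, 27.3]
tcp_rot: [-3.141, -0.001, 0.101]
ft_force: [-0.6, -0.6, 6.5]
opening: 0.374
grip_force: 30.0
```

>>> move_arm([
  [[0,0,2.0],[0,0,0],0.3],
  [[0,0,4],[0,0,0],0.3],
  [[0,0,4],[0,0,0],0.3],
  [[1.6,-2.4,0],[0,0,0],0.3],
  [[1.6,-3.4,0],[0,0,0],0.3],
  [[1.6,-3.4,0],[0,0,0],0.3],
  [[1.6,-3.4,0],[0,0,0],0.3],
  [[1.6,-3.4,0],[0,0,0],0.3],
  [[1.6,-3.4,0],[0,0,0],0.3],
  [[1.6,-3.4,0],[0,0,0],0.3],
])

```text
t: 10.3
eef_pos: [524.4, 33.7, 126.8]
tcp_rot: [3.142, 0.0, 0.101]
ft_force: [-0.8, 0.7, -0.5]
opening: 0.373
grip_force: 30.0
```

>>> move_arm([
  [[0,-1.0,0],[0,0,0],0.3],
  [[0,0,0],[0,0,0],0.3],
  [[0,0,0],[0,0,0],0.3],
  [[0,0,0],[0,0,0],0.3],
])

```text
t: 10.7
eef_pos: [523.6, 26.3, 126.9]
tcp_rot: [-3.142, 0.0, 0.102]
ft_force: [-0.5, -0.2, -1.5]
opening: 0.379
grip_force: 30.0
```

```bash
python3 - <<'E'
from h import *
s=state();print(s["t"],s["eef_pos"],s["tcp_rot"],s["opening"],s["grip_force"])
ci=camera_info("wrist");I=read_camera("wrist");cv2.imwrite("pics/w4.png",I)
print(tray(I,ci,"green"))
E
```

```text
10.7 [523.62497568  26.33214002 126.88800936] [-3.14151771e+00  3.29560935e-04  1.02208809e-01] 0.37934650604300796 29.999602138996124
(array([348.6, 119.9]), np.int32(12467), 'xy', 607.8, -19.7, 'size', array([ 68.5, 134.2]), 'ang', 6.5)
```

>>> move_arm([
  [[2,-0.4,0],[0,0,0],0.3],
  [[3,-0.4,0],[0,0,0],0.3],
  [[3,-0.4,0],[0,0,0],0.3],
  [[0,0,-2],[0,0,0],0.3],
  [[0,0,-3],[0,0,0],0.3],
  [[0,0,-2.5],[0,0,0],0.3],
  [[0,0,-1],[0,0,0],0.3],
  [[0,0,-0.5],[0,0,0],0.3],
  [[0,0,-0.3],[0,0,0],0.3],
  [[0,0,-0.1],[0,0,0],0.3],
])

```text
t: 11.75
eef_pos: [604.5, 13.4, 33.6]
tcp_rot: [3.141, -0.001, 0.101]
ft_force: [-0.5, 0.1, -1.1]
opening: 0.374
grip_force: 30.0
```

>>> move_arm([
  [[0,0,-0.1],[0,0,0],0.3],
  [[0,0,-0.1],[0,0,0],0.3],
  [[0,0,-0.05],[0,0,0],0.3],
  [[0,0,0],[0,0,0],0.3],
  [[0,0,0],[0,0,0],0.3],
])

```text
t: 12.25
eef_pos: [604.2, 13.2, 30.5]
tcp_rot: [3.141, -0.0, 0.101]
ft_force: [-0.6, -1.1, -1.8]
opening: 0.375
grip_force: 30.0
```

>>> move_arm([
  [[0,0,-0.05],[0,0,0],0.3],
  [[0,0,0],[0,0,0],0.3],
  [[0,0,0],[0,0,0],0.65],
  [[0,0,0],[0,0,0],0.65],
  [[0,0,0],[0,0,0],0.65],
  [[0,0,0],[0,0,0],0.65],
  [[0,0,2],[0,0,0],0.65],
  [[0,0,4],[0,0,0],0.65],
  [[0,0,4],[0,0,0],0.65],
  [[0,0,2],[0,0,0],0.65],
])

```text
t: 13.25
eef_pos: [605.0, 13.1, 153.1]
tcp_rot: [3.141, -0.004, 0.101]
ft_force: [0.4, -0.3, -0.5]
opening: 0.657
grip_force: 0.0
```

>>> move_arm([
  [[-3,-3.1,1.5],[0,0,0],0.65],
  [[-3,-3.1,1.5],[0,0,0],0.65],
  [[-3,-3.1,1.5],[0,0,0],0.65],
  [[-3,-3.1,1.5],[0,0,0],0.65],
  [[-3,-3.1,0.4],[0,0,0],0.65],
  [[0,0,0],[0,0,0],0.65],
  [[0,0,0],[0,0,0],0.65],
  [[0,0,0],[0,0,0],0.65],
])

```text
t: 14.05
eef_pos: [454.7, -141.4, 213.7]
tcp_rot: [-3.142, -0.0, 0.101]
ft_force: [1.1, -0.4, -0.4]
opening: 0.648
grip_force: 0.0
```

```bash
python3 - <<'E'
from h import *
s=state();print(s["t"],s["eef_pos"],s["tcp_rot"],s["opening"],s["grip_force"])
ci=camera_info("wrist");I=read_camera("wrist");cv2.imwrite("pics/w5.png",I)
print(tray(I,ci,"green"),tray(I,ci,"blue"))
p=proj(ci,[455,-142,64]);print(p)
H=cv2.cvtColor(I,cv2.COLOR_BGR2HSV);m=cv2.inRange(H,(0,0,0),(180,255,70));m[240:]=0
print("plain hull",blob(m,ci,64,p)); m=cv2.inRange(H,(0,0,90),(180,60,255)); print("plain top", blob(m,ci,64,p))
E
```

```text
14.05 [ 454.66277918 -141.38216186  213.73788407] [-3.14156144e+00 -1.02922262e-04  1.01323492e-01] 0.6476180698682182 0.0
(array([203.3,  47.9]), np.int32(6616), 'xy', 606.5, -21.8, 'size', array([ 71. , 135.4]), 'ang', 6.4) (array([408.5, 126. ]), np.int32(7243), 'xy', 546.6, -273.7, 'size', array([ 69.2, 137.9]), 'ang', 7.4)
[287.31192836 201.33911518]
plain hull (array([284.5, 196.9]), np.int32(603), 'xy', 457.9, -138.3, 'size', array([38. , 33.3]), 'ang', 5.8)
plain top (array([284.3, 200.8]), np.int32(335), 'xy', 454.9, -138.6, 'size', array([21.2, 20.8]), 'ang', 5.8)
```

View pics/w5.png

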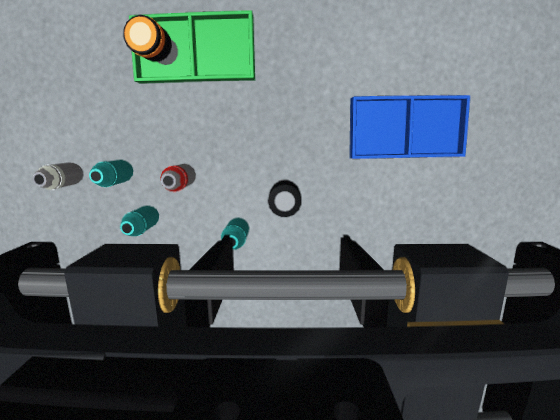

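The orange eyepiece stands in the green tray's +y bay at (142,35). The plain eyepiece is at (285,200), which gives (455,-139) in the world. The decoy at (236,233) is clear of the fingers.

>>> move_arm([
  [[0.1,0.3,-3.6],[0,0,0],0.65],
  [[0,0,-3.6],[0,0,0],0.65],
  [[0,0,-3.6],[0,0,0],0.65],
  [[0,0,-3.6],[0,0,0],0.65],
  [[0,0,-3.0],[0,0,0],0.65],
  [[0,0,-1.3],[0,0,0],0.65],
  [[0,0,0],[0,0,0],0.65],
  [[0,0,0],[0,0,0],0.3],
  [[0,0,0],[0,0,0],0.3],
  [[0,0,0],[0,0,0],0.3],
])

```text
t: 15.1
eef_pos: [455.7, -138.8, 27.7]
tcp_rot: [3.141, -0.001, 0.101]
ft_force: [-0.8, -0.0, -0.2]
opening: 0.455
grip_force: 0.0
```

>>> move_arm([
  [[0,0,0],[0,0,0],0.3],
  [[0,0,0],[0,0,0],0.3],
  [[0,0,0],[0,0,0],0.3],
  [[0,0,0],[0,0,0],0.3],
])

```text
t: 15.5
eef_pos: [455.5, -138.9, 27.5]
tcp_rot: [3.141, -0.001, 0.101]
ft_force: [0.5, 1.3, 7.3]
opening: 0.373
grip_force: 30.0
```

>>> move_arm([
  [[0,0,2.0],[0,0,0],0.3],
  [[0,0,4],[0,0,0],0.3],
  [[0,0,4],[0,0,0],0.3],
  [[2.6,1.4,0],[0,0,0],0.3],
  [[3,1.6,0],[0,0,0],0.3],
  [[3,1.6,0],[0,0,0],0.3],
  [[3,1.6,0],[0,0,0],0.3],
  [[3,1.6,0],[0,0,0],0.3],
  [[1,0.7,0],[0,0,0],0.3],
  [[0,0,0],[0,0,0],0.3],
])

```text
t: 16.5
eef_pos: [611.5, -53.0, 126.5]
tcp_rot: [-3.142, 0.0, 0.102]
ft_force: [-0.4, -0.5, -0.8]
opening: 0.377
grip_force: 30.0
```

>>> move_arm([
  [[0,0,-2],[0,0,0],0.3],
  [[0,0,-3],[0,0,0],0.3],
  [[0,0,-2.5],[0,0,0],0.3],
  [[0,0,-1],[0,0,0],0.3],
  [[0,0,-0.5],[0,0,0],0.3],
  [[0,0,-0.3],[0,0,0],0.3],
  [[0,0,-0.2],[0,0,0],0.3],
  [[0,0,-0.1],[0,0,0],0.3],
  [[0,0,-0.1],[0,0,0],0.3],
  [[0,0,0],[0,0,0],0.3],
])

```text
t: 17.5
eef_pos: [611.5, -53.9, 30.6]
tcp_rot: [3.141, -0.001, 0.101]
ft_force: [-0.5, -1.5, 4.5]
opening: 0.372
grip_force: 30.0
```

>>> move_arm([
  [[0,0,0],[0,0,0],0.55],
  [[0,0,0],[0,0,0],0.55],
  [[0,0,0],[0,0,0],0.55],
  [[0,0,2],[0,0,0],0.55],
  [[0,0,4],[0,0,0],0.55],
  [[0,0,4],[0,0,0],0.55],
  [[-2,0.6,3],[0,0,0],0.55],
  [[-3.2,0.8,3],[0,0,0],0.55],
  [[-3.2,0.8,2.4],[0,0,0],0.55],
  [[-3.2,0.8,0],[0,0,0],0.55],
])

```text
t: 18.5
eef_pos: [495.0, -23.7, 216.6]
tcp_rot: [3.14, -0.005, 0.101]
ft_force: [0.2, 0.6, -0.7]
opening: 0.551
grip_force: 0.0
```

>>> move_arm([
  [[-3.2,0.6,0],[0,0,0],0.55],
  [[0,0,0],[0,0,0],0.55],
  [[0,0,0],[0,0,0],0.55],
  [[0,0,0],[0,0,0],0.55],
])

```text
t: 18.9
eef_pos: [464.1, -18.0, 213.9]
tcp_rot: [3.141, -0.001, 0.101]
ft_force: [0.3, 0.2, 0.4]
opening: 0.549
grip_force: 0.0
```

```bash
python3 - <<'E'
from h import *
s=state();print(s["t"],s["eef_pos"],s["tcp_rot"],s["opening"],s["grip_force"])
ci=camera_info("wrist");I=read_camera("wrist");cv2.imwrite("pics/w6.png",I)
p=proj(ci,[463,-18,60]);print(p)
H=cv2.cvtColor(I,cv2.COLOR_BGR2HSV);m=cv2.inRange(H,(0,120,60),(8,255,255))|cv2.inRange(H,(172,120,60),(180,255,255));m[240:]=0
print("red band z~48",blob(m,ci,48,p))
E
```

```text
18.9 [464.0754402  -18.03699578 213.92797217] [ 3.14129374e+00 -6.62878146e-04  1.00890158e-01] 0.5489564389742161 0.0
[286.49961404 201.87724633]
red band z~48 (array([283.7, 194.1]), np.int32(217), 'xy', 465.0, -15.1, 'size', array([27.7, 26.2]), 'ang', 5.7)
```

View pics/w6.png

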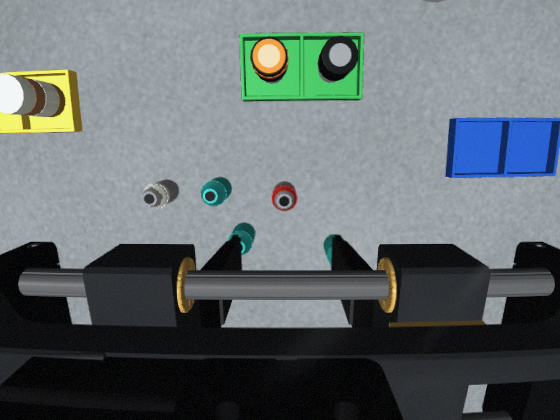

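Both eyepieces stand in their own bays of the green tray, at (268,55) and (338,55). The red objective's lens is at (284,200), which gives about (464.5,-15) in the world. The turquoise decoys at (214,192) and (242,237) are clear of the narrowed fingers.

>>> move_arm([
  [[0.2,0.3,-3.6],[0,0,0],0.55],
  [[0,0,-3.6],[0,0,0],0.55],
  [[0,0,-3.6],[0,0,0],0.55],
  [[0,0,-3.6],[0,0,0],0.55],
  [[0,0,-3.4],[0,0,0],0.55],
  [[0,0,-1.7],[0,0,0],0.55],
  [[0,0,0],[0,0,0],0.55],
  [[0,0,0],[0,0,0],0.2],
  [[0,0,0],[0,0,0],0.2],
  [[0,0,0],[0,0,0],0.2],
])

```text
t: 19.95
eef_pos: [465.8, -14.9, 19.8]
tcp_rot: [3.141, -0.002, 0.101]
ft_force: [0.2, 0.2, -0.1]
opening: 0.356
grip_force: 0.0
```

>>> move_arm([
  [[0,0,0],[0,0,0],0.2],
  [[0,0,0],[0,0,0],0.2],
  [[0,0,0],[0,0,0],0.2],
  [[0,0,0],[0,0,0],0.2],
])

```text
t: 20.35
eef_pos: [465.6, -14.9, 19.7]
tcp_rot: [3.141, -0.002, 0.101]
ft_force: [0.1, 0.5, 8.3]
opening: 0.286
grip_force: 30.0
```

>>> move_arm([
  [[0,0,2.0],[0,0,0],0.2],
  [[0,0,4],[0,0,0],0.2],
  [[0,0,4],[0,0,0],0.2],
  [[0.5,-2.4,0],[0,0,0],0.2],
  [[1,-3.5,0],[0,0,0],0.2],
  [[1,-3.5,0],[0,0,0],0.2],
  [[1,-3.5,0],[0,0,0],0.2],
  [[1,-3.5,0],[0,0,0],0.2],
  [[1,-3.5,0],[0,0,0],0.2],
  [[1,-3.5,0],[0,0,0],0.2],
])

```text
t: 21.35
eef_pos: [530.2, -250.3, 119.1]
tcp_rot: [3.142, -0.0, 0.101]
ft_force: [0.1, 0.2, -1.5]
opening: 0.29
grip_force: 30.0
```

>>> move_arm([
  [[1,-3,0],[0,0,0],0.2],
  [[1,-3,0],[0,0,0],0.2],
  [[0,0,0],[0,0,0],0.2],
  [[0,0,0],[0,0,0],0.2],
  [[0,0,-2],[0,0,0],0.2],
  [[0,0,-3],[0,0,0],0.2],
  [[0,0,-2.5],[0,0,0],0.2],
  [[0,0,-1],[0,0,0],0.2],
  [[0,0,-0.5],[0,0,0],0.2],
  [[0,0,0],[0,0,0],0.2],
])

```text
t: 22.35
eef_pos: [550.2, -308.4, 29.2]
tcp_rot: [3.142, 0.0, 0.101]
ft_force: [0.2, -0.0, -0.3]
opening: 0.285
grip_force: 30.0
```

>>> move_arm([
  [[0,0,-0.2],[0,0,0],0.2],
  [[0,0,-0.2],[0,0,0],0.2],
  [[0,0,-0.15],[0,0,0],0.2],
  [[0,0,-0.15],[0,0,0],0.2],
  [[0,0,0],[0,0,0],0.2],
  [[0,0,0],[0,0,0],0.2],
])

```text
t: 22.95
eef_pos: [550.3, -309.0, 22.7]
tcp_rot: [3.141, -0.001, 0.101]
ft_force: [-2.0, 1.5, 6.0]
opening: 0.286
grip_force: 30.0
```

>>> move_arm([
  [[0,0,0],[0,0,0],0.5],
  [[0,0,0],[0,0,0],0.5],
  [[0,0,0],[0,0,0],0.5],
  [[0,0,2],[0,0,0],0.5],
  [[0,0,4],[0,0,0],0.5],
  [[0,0,4],[0,0,0],0.5],
  [[-0.8,2.6,3.2],[0,0,0],0.5],
  [[-0.8,3.6,3],[0,0,0],0.5],
  [[-0.8,3.6,3],[0,0,0],0.5],
  [[-0.8,3.6,0],[0,0,0],0.5],
])

```text
t: 23.95
eef_pos: [518.9, -174.2, 217.4]
tcp_rot: [3.138, -0.005, 0.101]
ft_force: [0.2, 0.1, -0.3]
opening: 0.504
grip_force: 0.0
```

>>> move_arm([
  [[-0.8,3.6,0],[0,0,0],0.5],
  [[-0.8,3.6,0],[0,0,0],0.5],
  [[-0.8,3.6,0],[0,0,0],0.5],
  [[-0.8,3.6,0],[0,0,0],0.5],
  [[-0.8,3.6,0],[0,0,0],0.5],
  [[-0.8,3.6,0],[0,0,0],0.5],
  [[-0.8,3.6,0],[0,0,0],0.5],
  [[-0.8,3.6,0],[0,0,0],0.5],
  [[0,1.3,0],[0,0,0],0.5],
  [[0,0,0],[0,0,0],0.5],
])

```text
t: 24.95
eef_pos: [454.1, 127.3, 213.9]
tcp_rot: [3.142, -0.0, 0.104]
ft_force: [0.0, 1.1, 0.1]
opening: 0.499
grip_force: 0.0
```

>>> move_arm([
  [[0,0,0],[0,0,0],0.5],
  [[0,0,0],[0,0,0],0.5],
  [[0,0,0],[0,0,0],0.5],
])

```text
t: 25.25
eef_pos: [454.4, 125.2, 213.8]
tcp_rot: [3.141, 0.0, 0.1]
ft_force: [1.2, 0.4, -0.2]
opening: 0.496
grip_force: 0.0
```

```bash
python3 - <<'E'
from h import *
s=state();print(s["t"],s["eef_pos"],s["tcp_rot"],s["opening"],s["grip_force"])
ci=camera_info("wrist");I=read_camera("wrist");cv2.imwrite("pics/w7.png",I)
p=proj(ci,[453.5,127,60]);print(p)
b=cv2.resize(I[150:240,190:370],None,fx=4,fy=4,interpolation=cv2.INTER_CUBIC);cv2.imwrite("pics/w7c.png",b)
H=cv2.cvtColor(I,cv2.COLOR_BGR2HSV);m=cv2.inRange(H,(0,0,0),(180,255,75));m[235:]=0
print("lens z60",blob(m,ci,60,p))
E
```

```text
25.25 [454.38995374 125.23925782 213.81107768] [3.1414108e+00 1.0288785e-04 9.9550119e-02] 0.49576165028172753 0.0
[284.894499   201.46964551]
lens z60 (array([283.1, 202.8]), np.int32(70), 'xy', 451.7, 128.8, 'size', array([8.6, 8.4]), 'ang', 5.7)
```

View pics/w7c.png

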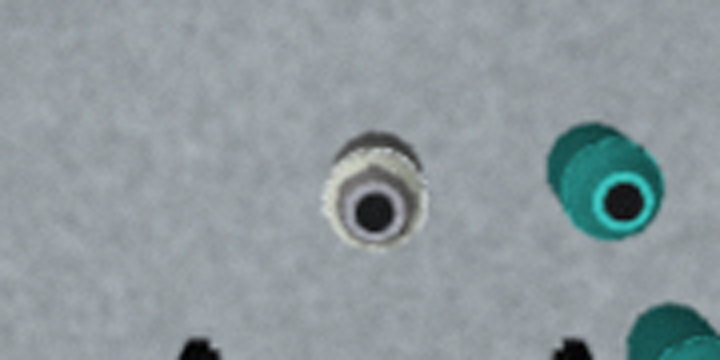

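The crop shows the white band and lens at wrist pixel (283,203), which gives (452,129) in the world. The decoy at about (345,198) is roughly 65 mm away and clear. I'm grasping.

>>> move_arm([
  [[-0.2,0.3,-3.6],[0,0,0],0.5],
  [[0,0,-3.6],[0,0,0],0.5],
  [[0,0,-3.6],[0,0,0],0.5],
  [[0,0,-3.6],[0,0,0],0.5],
  [[0,0,-3.4],[0,0,0],0.5],
  [[0,0,-1.7],[0,0,0],0.5],
  [[0,0,0],[0,0,0],0.5],
  [[0,0,0],[0,0,0],0.2],
  [[0,0,0],[0,0,0],0.2],
  [[0,0,0],[0,0,0],0.2],
])

```text
t: 26.3
eef_pos: [452.7, 129.2, 19.9]
tcp_rot: [3.142, -0.002, 0.101]
ft_force: [0.6, -1.6, 0.6]
opening: 0.303
grip_force: 0.7
```

>>> move_arm([
  [[0,0,0],[0,0,0],0.2],
  [[0,0,0],[0,0,0],0.2],
  [[0,0,0],[0,0,0],0.2],
  [[0,0,0],[0,0,0],0.2],
])

```text
t: 26.7
eef_pos: [452.7, 129.2, 19.9]
tcp_rot: [3.141, -0.002, 0.101]
ft_force: [-0.9, -2.3, 7.8]
opening: 0.287
grip_force: 30.0
```

>>> move_arm([
  [[0,0,2.0],[0,0,0],0.2],
  [[0,0,4],[0,0,0],0.2],
  [[0,0,4],[0,0,0],0.2],
  [[1,-2.2,0],[0,0,0],0.2],
  [[1,-3.5,0],[0,0,0],0.2],
  [[1,-3.5,0],[0,0,0],0.2],
  [[1,-3.5,0],[0,0,0],0.2],
  [[1,-3.5,0],[0,0,0],0.2],
  [[1,-3.5,0],[0,0,0],0.2],
  [[1,-3.5,0],[0,0,0],0.2],
])

```text
t: 27.7
eef_pos: [522.3, -104.3, 119.3]
tcp_rot: [3.141, -0.0, 0.101]
ft_force: [-0.7, 0.6, -1.3]
opening: 0.289
grip_force: 30.0
```

>>> move_arm([
  [[1,-3.5,0],[0,0,0],0.2],
  [[1,-3.5,0],[0,0,0],0.2],
  [[0,-3.5,0],[0,0,0],0.2],
  [[0,-3.5,0],[0,0,0],0.2],
  [[0,0,0],[0,0,0],0.2],
  [[0,0,0],[0,0,0],0.2],
  [[0,0,0],[0,0,0],0.2],
])

```text
t: 28.4
eef_pos: [541.9, -241.8, 119.0]
tcp_rot: [-3.141, 0.0, 0.102]
ft_force: [0.2, -0.2, -0.9]
opening: 0.29
grip_force: 30.0
```

```bash
python3 - <<'E'
from h import *
cv2.imwrite("pics/w8.png",read_camera("wrist"))
s=state();print(s["t"],s["eef_pos"],s["opening"])
E
```

```text
28.45 [ 542.09143605 -241.67518176  119.04178536] 0.2845205795126355
```

View pics/w8.png

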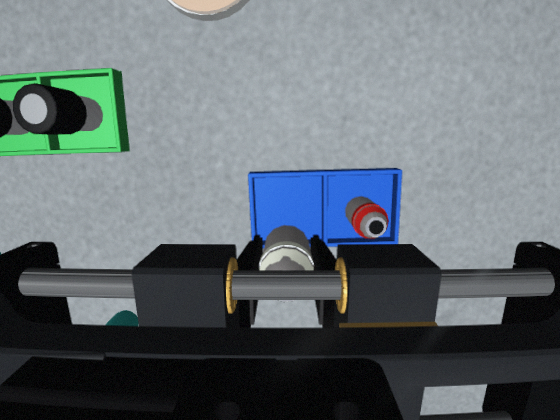

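The red objective stands upright in the -y bay at (370,220), and the white one hangs over the empty +y bay. I'm lowering it.

>>> move_arm([
  [[0,0,-2],[0,0,0],0.2],
  [[0,0,-3],[0,0,0],0.2],
  [[0,0,-2.5],[0,0,0],0.2],
  [[0,0,-1],[0,0,0],0.2],
  [[0,0,-0.5],[0,0,0],0.2],
  [[0,0,-0.2],[0,0,0],0.2],
  [[0,0,-0.2],[0,0,0],0.2],
  [[0,0,-0.15],[0,0,0],0.2],
  [[0,0,-0.15],[0,0,0],0.2],
  [[0,0,0],[0,0,0],0.2],
])

```text
t: 29.45
eef_pos: [542.4, -243.0, 22.9]
tcp_rot: [3.141, -0.001, 0.101]
ft_force: [-1.8, 1.3, 5.7]
opening: 0.287
grip_force: 30.0
```

>>> move_arm([
  [[0,0,0],[0,0,0],0.2],
  [[0,0,0],[0,0,0],0.2],
])

```text
t: 29.65
eef_pos: [542.5, -243.0, 22.9]
tcp_rot: [3.141, -0.001, 0.101]
ft_force: [-1.1, 0.4, 6.2]
opening: 0.29
grip_force: 30.0
```

>>> move_arm([
  [[0,0,0],[0,0,0],0.5],
  [[0,0,0],[0,0,0],0.5],
  [[0,0,0],[0,0,0],0.5],
  [[0,0,0],[0,0,0],0.5],
  [[0,0,2],[0,0,0],0.5],
  [[0,0,4],[0,0,0],0.5],
  [[0,0,4],[0,0,0],0.5],
  [[0,0,4],[0,0,0],0.5],
  [[-3,0,4],[0,0,0],0.5],
  [[-4,0,2],[0,0,0],0.5],
])

```text
t: 30.65
eef_pos: [472.7, -243.1, 224.6]
tcp_rot: [3.139, -0.003, 0.102]
ft_force: [-0.3, -0.3, -0.1]
opening: 0.496
grip_force: 0.0
```

>>> move_arm([
  [[-3,0,0],[0,0,0],0.5],
  [[0,0,0],[0,0,0],0.5],
  [[0,0,0],[0,0,0],0.5],
  [[0,0,0],[0,0,0],0.5],
])

```text
t: 31.05
eef_pos: [442.8, -243.0, 221.6]
tcp_rot: [3.142, -0.0, 0.101]
ft_force: [-0.5, 0.3, 0.1]
opening: 0.498
grip_force: 0.0
```

```bash
python3 - <<'E'
from h import *
a=read_camera("wrist");b=read_camera("scene")
c=np.hstack([cv2.resize(a[60:260,120:480],(400,222)),cv2.resize(b[140:290,120:420],(400,200))[:200].repeat(1,0) if 0 else cv2.resize(b[140:290,120:420],(400,222))])
cv2.imwrite("pics/final.png",c);print(state()["t"],state()["eef_pos"],state()["grip_force"])
E
```

```text
31.15 [ 442.82972546 -242.817326    221.39356464] 0.0
```

View pics/final.png

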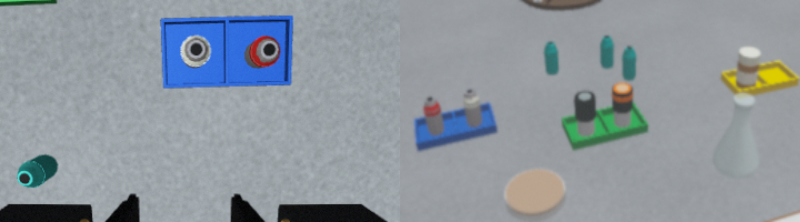

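All five objects stand upright in their own bays, and the petri dish, flask and decoys are where they started. I'm handing the job in.

```bash
python3 -c "
from cell import env
print(env.job_done())"
```

```text
the job is handed in; nothing more can be done
None
```

I handed the job in at about 31 s: the last picture shows both objectives in the blue tray, both eyepieces in the green and the jar in the yellow, each upright in its own bay, with the petri dish and flask untouched; the hand-in call returned no verdict.

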